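# Hold the amber reference cell in the photometer's light path

## Task

Check the shop's photometer with the amber glass reference cell: first slide the lamp's shutter fully open by its red tab, towards the robot's side of the instrument, then take the amber cell out of the rack by its two frosted faces, never touching its clear windows with the fingers. Hold it upright and still in the light path, centred midway between the lamp and the detector with its windows squarely facing them, clear of the instrument, and finish while still holding it there. Leave the shutter open, and leave the other two cells and the pump cover where they are.

Things in the scene. Friction and masses are not known exactly. Their poses are not given: they have to be found in the camera images.
- photometer: Fixed open photometer; dark base 130 x 250 x 12 mm, origin at the centre of its underside on the bench, z up. The beam runs level along its y, 66 mm above the bench. Black lamp head at -y, blue detector head at +y, each 80 (x) x 70 (y) mm, top 90 mm above the bench, inner faces at y = -50 and +50 mm; the gap is open above and to -x and +x. -x is the robot's side. Turned up to 0.3 rad.
- beam_mid (a point): Point on the light beam midway between the lamp and detector lenses (each lens 18 mm across), 66 mm above the bench; where the cell's centre must be held. Axes as the photometer's: y along the beam, z up.
- shutter (a joint): Lamp shutter, m: 0 = shut, 0.045 = fully open at its stop; slides along the photometer's -x with about 1.5 N of friction and stays where left; starts 0 to 8 mm open. A dark plate 34 mm wide, 3 mm thick, before the lamp's lens, 44 to 47 mm from the gap's middle (at -y), from 20 mm above the bench upwards.
- shutter_tab (a point): Grip point on the axis of the shutter's upright red tab (14 x 14 mm, sides along the photometer's x and y, from 95 to 130 mm above the bench), 116 mm above the bench, 70 mm from the gap's middle, over the lamp head (at -y). Its foot is a flange 34 (x) x 36 (y) mm with its top at 95 mm. Moves with the shutter; axes as the photometer's.
- amber_center (a point): Centre, half-way up, of the amber cell: a loose glass block 24 x 24 x 70 mm, about 0.1 kg. Its x is square to the two white frosted faces (x = +-12 mm), its y to the two clear amber windows (y = +-12 mm); faces 20 mm wide, full height, corners cut back 2 mm. From above the frosted faces show as white strips. Starts upright in a rack pocket, turned up to 0.5 rad in it, centre 41 mm over the bench.
- rack: Fixed grey rack 60 (x) x 210 (y) x 16 mm high, origin at the centre of its underside, with three round pockets 35 mm across and 10 mm deep (floor 6 mm above the bench) at y = -75, 0 and +75 mm. One cell stands in each, in any order.
- green_center (a point): Centre of the green reference cell, same size and axes as the amber one. Leave it alone.
- smoke_center (a point): Centre of the dark smoke-grey reference cell, same size and axes as the amber one. Leave it alone.
- cover_center (a point): Centre of a loose machined aluminium pump cover, a flat round casting about 126 mm across, 26 mm thick with a 42 mm high hub, lying beyond the work; 0.8 kg. This point is 13 mm above the bench. Leave it alone.
Mind the look-alikes: they are no part of the job. Leave any blue look-alike of the part that bears amber_center alone. There is more than one size of the rack; the job needs the smaller.

How it is judged (in metres and radians):
On the way, in this order (a step that is already met when the one before it is completed fails the run):
1. the shutter is slid open (more than 37 of 45 mm) (value of joint shutter above 0.037 m), for 0.2 s.
2. the amber cell is lifted clear of the rack, gripped on both frosted faces (contact force between the fingers and amber_c1 above 1 N and contact force between the fingers and amber_c2 above 1 N and height (world z) of amber_center above 0.056 m and contact force between amber and rack below 0.1 N), for 0.2 s.
At the end, for the whole second after the job is handed in: Shutter over 37 mm open; amber cell held by both frosted faces (over 1 N each), centre within 8 mm of the beam sideways, 15 mm in height, 20 mm of midway; square within 0.17 rad, upright within 0.15 rad, still, touching neither rack nor photometer; other cells and cover within 20 mm of their start (value of joint shutter above 0.037 m and contact force between the fingers and amber_c1 above 1 N and contact force between the fingers and amber_c2 above 1 N and x of amber_center in the frame of beam_mid between -0.008 and 0.008 m and y of amber_center in the frame of beam_mid between -0.02 and 0.02 m and z of amber_center in the frame of beam_mid between -0.015 and 0.015 m and angle between amber_center's own z axis and vertical below 0.15 rad and angle between the y axis of amber_center and the y axis of beam_mid, either way round below 0.17 rad and contact force between amber and rack below 0.1 N and contact force between amber and photometer below 0.1 N and linear speed of amber below 0.02 m/s and angular speed of amber below 0.2 rad/s and distance of each of green_center, smoke_center, cover_center from where it was at the start of the episode below 0.02 m); the arm keeps its last pose, push and grip.
It fails at once if a finger touches a clear window of the amber cell (over 1 N) (contact force between the fingers and amber_c3 above 1 N or contact force between the fingers and amber_c4 above 1 N).
It fails at once if the amber cell touches the photometer (over 1 N) (contact force between amber and photometer above 1 N or contact force between amber and shutter above 1 N).
It fails at once if another cell or the pump cover is moved by more than 20 mm (distance of any of green_center, smoke_center, cover_center from where it was at the start of the episode above 0.02 m).
It also fails if it takes over 48 s, if anything falls off the work surface, if the arm or the gripper's body presses on something with over 40 N, if the wrist force passes 120 N, or if a joint passes its speed limit or range.

## Robot

A 6-joint arm with a two-finger parallel gripper is mounted at the origin on the work surface. World frame = base frame: x ahead of the robot, y to its left, z up, the work surface at z = 0. Lengths are in m, angles in degrees, forces in N, time in s.
With the tool pointing down it reaches from about 0.35 to 0.875 m from the base axis. Payload 4.2 kg.
Tool frame: the origin (TCP) lies between the finger pads; the fingertips stand 25 mm ahead of it and the grasp point (between the pads) lies 6 mm ahead of it (r.tips_ahead is the distance from the TCP to the fingertips, in m); z points along the fingers, y is the direction in which the jaws open and shut (so a half turn about z gives the same grasp; the last joint's range is limited). The gripper opens to 87 mm and grips with 3 to 60 N. Pads are 19 mm wide; open, the fingers measure 117 mm over their backs; the gripper's body (75 mm by 190 mm) begins 51 mm behind the grasp point.
Start: joints at [-53.709, 22.042, 0.453, 0, -68.411, -14.817], TCP at [0.229, -0.582, 0.248] pointing down, gripper open.
Joint ranges: [-179.83, 179.83], [-69.29, 118.12], [-61.27, 80.66], [-181.25, 117.63], [-171.15, -9.14], [-177.46, 177.46]. Speed limits (degrees/s): [159.86, 159.86, 180, 180, 180, 180].

## Interface

Orientations are given as a 3x3 rotation matrix whose columns are the frame's x, y, z axes.
In Python, from station import r, vision, finish_job gives the robot as it stands.
- The arm moves only by the shell command python3 -m jog 'ROWS'. ROWS is a JSON object of lists of equal length, an entry for each row: "rot": the turn, a rotation vector about the world's x, y, z in degrees, a list of three; "delta_pos": the shift along the world's x, y, z in mm, a list of three; "grip": the opening in per cent of the stroke, from 0 (shut) to 100 (fully open). A call has 1 to 10 rows; each row shifts and turns the commanded pose from where the row before left it; what a row does not reach is not made up. A row lasts 1/12 s, in which the tool goes at most 41.7 mm and 7.16 degrees, less where a joint would pass 70% of its speed; a pose out of reach is approached as far as the arm can. A call with a gripper value outside its range is refused whole. The fingers move at their own pace and stop on an object; the grip force is fixed at half the most. Time passes only in rows, so rows that do not move let the fingers close. It gives the time, the measured TCP pose, the force and the opening at its end, in the units of the state.
- r.sense(): the state, without advancing time (a new reading comes with each control period).
- vision.capture(name): name is "scene" or "top" or "wrist"; returns a dict with "frame" (480x640x3 uint8, red, green, blue), "K" (3x3 intrinsics, pixels), "k1" (the pictures are not rectified: a ray, as slopes to the right and down, at radius r is drawn at 1 + k1 r^2 times it, then the intrinsics apply), "xyz" and "orientation" of the camera in the world. Camera axes: x right, y up, looking along -z (the intrinsics and any distortion apply to the point x, -y, -z); pixel columns grow to the right and rows downward; lengths in m; the calibration is good to about 2 mm. A picture is of the moment at which its call begins. There is no depth.
- finish_job(): hands the job in, once; it reports no verdict.
The state is a dict: "time_s": time; "joints": joint angles; "joint_velocities": joint speeds; "effort": joint torques, N m; "tcp_pos": TCP position; "ee_rot": TCP orientation; "wrist_force": force on the tool from outside, world axes, zero at the start; "moment": the same for the moment, N m; "gripper_width": opening from 0.0 (shut) to 1.0 (fully open).
Only numpy, scipy, OpenCV 4.12 (cv2) and the standard library are available. Lean on these libraries where they do the work, as an engineer would, in place of code of your own. Each camera call takes 0.05 s, during which the arm holds its last target. There are 200 camera calls.

## Working session

There is one attempt and no reset: what is moved stays moved. The work goes in short steps, Python scripts to look and compute and a shell command to move; the robot and the scene stay as the last step left them, time stands still between calls to the robot, and variables do not carry over. Pictures are saved under pics/ and viewed, about 8 in all and at most 12, crops included, and the job is handed in when it is done.

```bash
mkdir -p pics; cat > h.py <<'E'
import numpy as np, cv2
from station import r, vision
def cap(name,fn=None):
    c=vision.capture(name)
    if fn: cv2.imwrite('pics/'+fn,c['frame'][:,:,::-1])
    np.savez('pics/'+name+'.npz',**{k:np.array(c[k]) for k in('frame','K','k1','xyz','orientation')})
    return c
def load(name): return np.load('pics/'+name+'.npz')
def pix2w(c,u,v,z):
    K=c['K'];d=np.array([float(c['k1']),0,0,0,0])
    p=cv2.undistortPoints(np.array([[[u,v]]],float),K,d)[0,0]
    R=np.array(c['orientation']);ray=R@np.array([p[0],-p[1],-1]);o=np.array(c['xyz'])
    return o+ray*(z-o[2])/ray[2]
def w2pix(c,P):
    R=np.array(c['orientation']);q=R.T@(np.array(P)-c['xyz'])
    s=np.array([q[0]/-q[2],-q[1]/-q[2]]);s=s*(1+float(c['k1'])*(s@s))
    K=c['K'];return K[0,0]*s[0]+K[0,2],K[1,1]*s[1]+K[1,2]
E
python3 - <<'E'
from h import *
for n in('top','scene'):
    c=cap(n,n+'1.png');print(n,c['xyz'],c['orientation'],c['K'],c['k1'])
s=r.sense();print(s['tcp_pos'],s['ee_rot'],s['time_s'])
E
```

```text
top [0.3062484  0.07263454 1.07954222] [[ 0.04977365  0.97620844 -0.21104423]
 [-0.99875973  0.04838249 -0.01175354]
 [-0.00126306  0.2113675   0.97740584]] [[500.44985306   0.         318.21947203]
 [  0.         500.44985306 234.75653513]
 [  0.           0.           1.        ]] -0.024998145519826473
scene [1.22779868 0.02963853 0.8039891 ] [[ 0.03675054 -0.70510293  0.708152  ]
 [ 0.99932362  0.02500774 -0.02696122]
 [ 0.00130115  0.70866386  0.70554506]] [[583.18727483   0.         325.60550217]
 [  0.         583.18727483 228.31550144]
 [  0.           0.           1.        ]] -0.05061479345495384
[ 0.22865294 -0.58116813  0.24656426] [[-9.30644374e-01 -3.65923998e-01 -8.22660767e-04]
 [-3.65924904e-01  9.30642700e-01  1.76906827e-03]
 [ 1.18258703e-04  1.94740549e-03 -9.99998097e-01]] 0.1
```

View pics/top1.png

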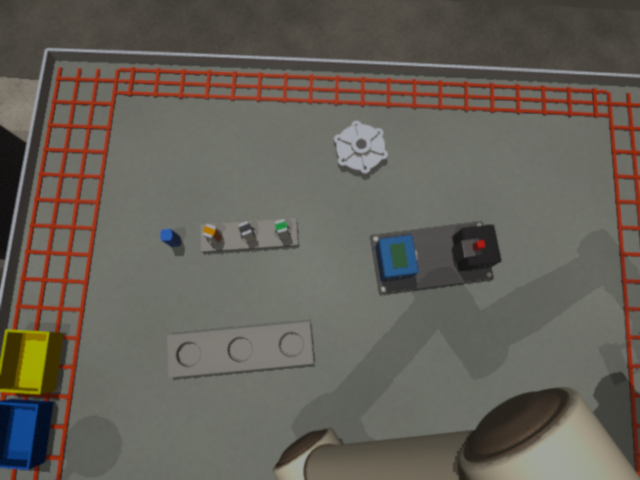

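View pics/scene1.png

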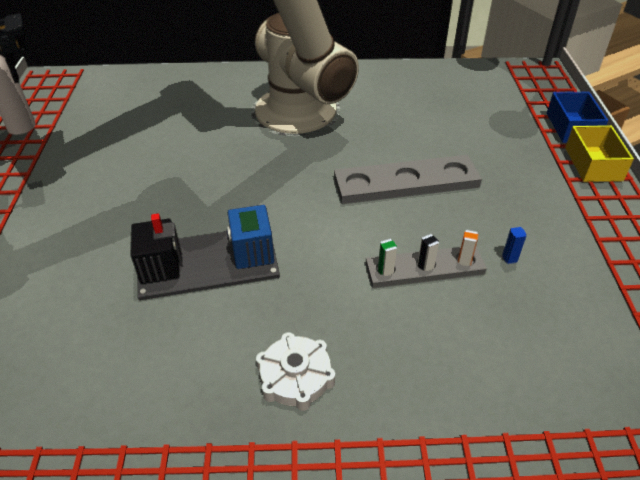

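Top view: amber candidate cells are amber (210,232), smoke (247,230), green (282,228) in the small rack, and a blue look-alike (170,237) standing alone; the larger empty rack is at (240,348). I choose the amber cell at (210,232). The red tab is at (480,244).

```bash
python3 - <<'E'
from h import *
t=load('top')['frame'][:,:,::-1];s=load('scene')['frame'][:,:,::-1]
def cr(f,x,y,w,h,k):return cv2.resize(f[y:y+h,x:x+w],None,fx=k,fy=k,interpolation=cv2.INTER_CUBIC)
a=cr(t,365,215,140,85,5.7);b=cr(t,195,215,60,40,6.6);d=cr(s,445,220,60,40,6.6)
b=np.hstack([b,d]);a=a[:,:790];b=b[:,:790]
w=min(a.shape[1],b.shape[1]);print(a.shape,b.shape)
cv2.imwrite('pics/crop1.png',np.vstack([a[:330,:w],b[:,:w]])); cv2.imwrite('pics/crop1.png',np.vstack([a[:,:w],b[:115+149,:w]])[:600] if 0 else np.vstack([cv2.resize(a,(w,int(485*.68))),b[:,:w]]))
E
```

```text
(484, 790, 3) (264, 790, 3)
```

```bash
python3 - <<'E'
from h import *
t=load('top')['frame'][:,:,::-1]
a=cv2.resize(t[215:300,365:505],None,fx=5,fy=5,interpolation=cv2.INTER_CUBIC)
b=cv2.resize(t[218:234+14,195:255],None,fx=5,fy=5,interpolation=cv2.INTER_CUBIC)
b=np.hstack([b,np.zeros((b.shape[0],a.shape[1]-b.shape[1],3),np.uint8)])
cv2.imwrite('pics/crop1.png',np.vstack([a,b]))
E
```

```text
(no output)
```

View pics/crop1.png

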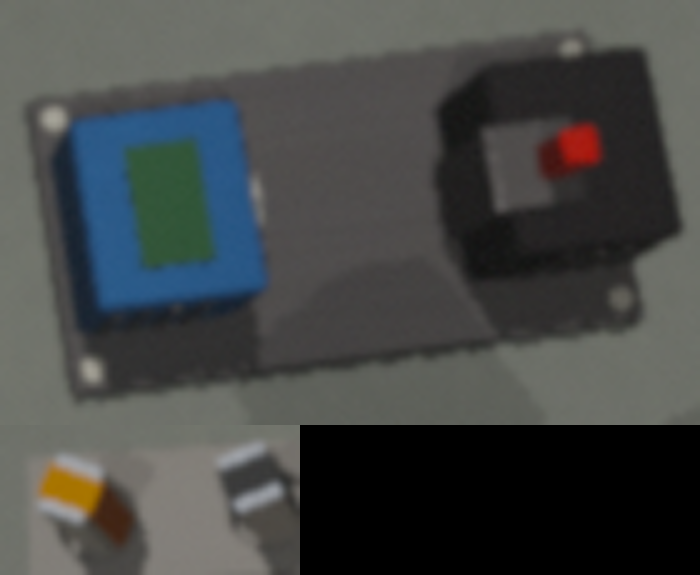

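```bash
python3 - <<'E'
from h import *
c=load('top')
def P(x,y,z,o=(365,215)): return pix2w(c,o[0]+(x+.5)/5-.5,o[1]+(y+.5)/5-.5,z)
TL,TR,BR,BL=[P(*p,.012) for p in((28,105),(590,32),(640,325),(78,400))]
cen=(TL+TR+BR+BL)/4;print('base',cen,np.linalg.norm(TL-TR),np.linalg.norm(TL-BL))
yv=(TL-TR)+(BL-BR);xv=(TL-BL)+(TR-BR)
print('yaw',np.degrees(np.arctan2(-yv[0],yv[1])),np.degrees(np.arctan2(xv[1],xv[0])))
y=np.radians((np.degrees(np.arctan2(-yv[0],yv[1]))+np.degrees(np.arctan2(xv[1],xv[0])))/2)
R=np.array([[np.cos(y),-np.sin(y)],[np.sin(y),np.cos(y)]])
t=P(580,145,.13);print('tab',t,'in phot',R.T@(t-cen)[:2])
# detector top face
D=[P(*p,.09) for p in((75,122),(237,100),(267,287),(98,310))];d=sum(D)/4;print('det in phot (exp 0,.085)',R.T@(d-cen)[:2])
A=lambda x,y:P(x,y-425,.076,(195,218))
a=[A(*p) for p in((58,455),(104,468),(81,523),(40,510))];print('amber',sum(a)/4)
e=(a[1]-a[0])+(a[2]-a[3]);print('amber y-axis(strip dir) angle',np.degrees(np.arctan2(e[1],e[0])))
f=(a[0]-a[3])+(a[1]-a[2]);print('amber x-axis angle',np.degrees(np.arctan2(f[1],f[0])))
print(r.sense()['tcp_pos'])
R=r.sense()['ee_rot'];print('jaw dir',np.degrees(np.arctan2(R[1][1],R[0][1])))
c2=load('scene');w=sum(a)/4;print(w2pix(c2,w),w2pix(c2,t))
cc=np.r_[cen[:2],.066];print(cen)
E
```

```text
base [ 0.49902763 -0.16208169  0.012     ] 0.2504764493360803 0.12978124754949047
yaw 10.346492078843601 9.739670036646533
tab [ 0.50934062 -0.23115405  0.13      ] in phot [-0.00189046 -0.06981242]
det in phot (exp 0,.085) [0.00134649 0.08481275]
amber [0.52097425 0.31023317 0.076     ]
amber y-axis(strip dir) angle -103.93019328170408
amber x-axis angle -14.798033795017863
[ 0.22865294 -0.58116813  0.24656426]
jaw dir 111.46450090198452
(np.float64(469.83670758886467), np.float64(234.28918786217497)) (np.float64(154.56289986982657), np.float64(214.98762043824735))
[ 0.49902763 -0.16208169  0.012     ]
```

The measurements agree with each other: photometer yaw is about 10°, mid-gap (0.499,-0.162), tab (0.509,-0.231), amber (0.521,0.310) with its x axis at about -15°. I'm moving above the tab.

```bash
python3 -m jog '{"delta_pos":[[24,30,-3],[24,30,-3],[24,30,-3],[24,30,-3],[24,30,-3],[24,30,-3],[24,30,-3],[24,30,-3],[24,30,-3],[24,30,-3]],"rot":[[0,0,-1.15],[0,0,-1.15],[0,0,-1.15],[0,0,-1.15],[0,0,-1.15],[0,0,-1.15],[0,0,-1.15],[0,0,-1.15],[0,0,-1.15],[0,0,-1.15]],"grip":[60,60,60,60,60,60,60,60,60,60]}'
python3 -m jog '{"delta_pos":[[20,25,0],[21,25,-8],[0,0,0],[0,0,0]],"rot":[[0,0,0],[0,0,0],[0,0,0],[0,0,0]],"grip":[60,60,60,60]}'
python3 - <<'E'
from h import *
c=cap('wrist','w1.png');s=r.sense();print(s['tcp_pos'],s['ee_rot'],c['xyz'])
R=s['ee_rot'];print('jaw',np.degrees(np.arctan2(R[1][1],R[0][1])))
print('pred tab pix',w2pix(c,[.5093,-.2312,.13]),w2pix(c,[s['tcp_pos'][0],s['tcp_pos'][1],.13]))
E
```

```text
time_s: 0.93
tcp_pos: [0.4694, -0.2798, 0.2172]
ee_rot: [[-0.985, -0.172, -0.001], [-0.172, 0.985, 0.0], [0.0, 0.0, -1.0]]
wrist_force: [0.8, -0.6, 0.0]
gripper_width: 0.606
time_s: 1.27
tcp_pos: [0.5103, -0.23, 0.2085]
ee_rot: [[-0.984, -0.176, -0.002], [-0.176, 0.984, 0.001], [0.002, 0.001, -1.0]]
wrist_force: [-0.8, 0.2, 1.0]
gripper_width: 0.605
[ 0.50974493 -0.23096752  0.20889894] [[-9.84654040e-01 -1.74510474e-01 -1.58584817e-03]
 [-1.74511152e-01  9.84655152e-01  2.98513971e-04]
 [ 1.50941976e-03  5.70681179e-04 -9.99998698e-01]] [ 0.43992571 -0.24329967  0.34622414]
jaw 100.05017365671678
pred tab pix (np.float64(316.293826112298), np.float64(255.80984797020434)) (np.float64(316.56742975222386), np.float64(256.6366225276241))
```

View pics/w1.png

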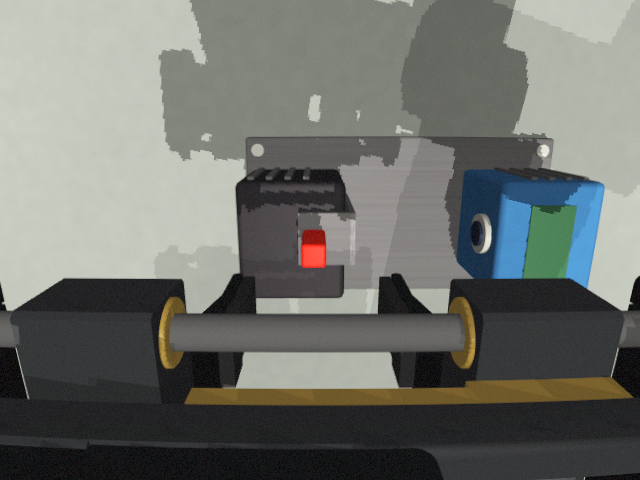

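```bash
python3 - <<'E'
from h import *
c=load('wrist');f=c['frame'].astype(int)
m=(f[:,:,0]>120)&(f[:,:,1]<70)&(f[:,:,2]<70);v,u=np.nonzero(m);print(u.min(),u.max(),v.min(),v.max())
g=f[225:275,313];print([tuple(x) for x in g[::3]])
a=np.radians(10);X=np.array([np.cos(a),np.sin(a),0]);Y=np.array([-np.sin(a),np.cos(a),0])
for z in(.13,.095):
  for i in(-1,1): print(z,i,[np.round(w2pix(c,np.array([.5093,-.2312,z])+.007*i*X+.007*j*Y),1) for j in(-1,1)])
E
```

```text
301 325 230 267
[(np.int64(95), np.int64(94), np.int64(93)), (np.int64(92), np.int64(87), np.int64(87)), (np.int64(134), np.int64(4), np.int64(18)), (np.int64(137), np.int64(15), np.int64(12)), (np.int64(137), np.int64(21), np.int64(7)), (np.int64(139), np.int64(25), np.int64(12)), (np.int64(152), np.int64(19), np.int64(15)), (np.int64(255), np.int64(65), np.int64(49)), (np.int64(255), np.int64(85), np.int64(70)), (np.int64(255), np.int64(86), np.int64(69)), (np.int64(255), np.int64(87), np.int64(72)), (np.int64(255), np.int64(83), np.int64(65)), (np.int64(255), np.int64(79), np.int64(66)), (np.int64(255), np.int64(84), np.int64(64)), (np.int64(205), np.int64(55), np.int64(53)), (np.int64(77), np.int64(71), np.int64(73)), (np.int64(85), np.int64(79), np.int64(79))]
0.13 -1 [array([303.5, 243.6]), array([329.1, 243.6])]
0.13 1 [array([303.7, 267.8]), array([328.9, 267.8])]
0.095 -1 [array([305.2, 227.9]), array([327.5, 228. ])]
0.095 1 [array([305.4, 249.2]), array([327.3, 249.3])]
```

The close view shows the red tab at (301-325, 230-267), within about 2 px of the prediction. I'll descend and grip it.

```bash
python3 -m jog '{"delta_pos":[[0,-1,-27],[0,0,-27],[0,0,-19],[0,0,-8],[0,0,0],[0,0,0],[0,0,0],[0,0,0],[0,0,0],[0,0,0]],"rot":[[0,0,0],[0,0,0],[0,0,0],[0,0,0],[0,0,0],[0,0,0],[0,0,0],[0,0,0],[0,0,0],[0,0,0]],"grip":[60,60,60,60,0,0,0,0,0,0]}'
```

```text
time_s: 2.15
tcp_pos: [0.5102, -0.2327, 0.1295]
ee_rot: [[-0.985, -0.173, 0.002], [-0.173, 0.985, -0.0], [-0.002, -0.001, -1.0]]
wrist_force: [0.2, -0.4, 0.3]
gripper_width: 0.23
```

```bash
python3 -m jog '{"delta_pos":[[0,0,0],[0,0,0],[-5.5,-1,0],[-5.5,-1,0],[-5.5,-1,0],[-5.5,-1,0],[-5.5,-1,0],[-5.5,-1,0],[-5.5,-1,0],[-4.5,-0.8,0]],"rot":[[0,0,0],[0,0,0],[0,0,0],[0,0,0],[0,0,0],[0,0,0],[0,0,0],[0,0,0],[0,0,0],[0,0,0]],"grip":[0,0,0,0,0,0,0,0,0,0]}'
python3 -m jog '{"delta_pos":[[-1,0,0],[0,0,0],[0,0,0]],"rot":[[0,0,0],[0,0,0],[0,0,0]],"grip":[0,0,0]}'
```

```text
time_s: 2.98
tcp_pos: [0.4693, -0.2396, 0.1292]
ee_rot: [[-0.985, -0.173, 0.008], [-0.173, 0.985, 0.001], [-0.008, -0.001, -1.0]]
wrist_force: [12.0, 11.6, -4.7]
gripper_width: 0.157
time_s: 3.23
tcp_pos: [0.4694, -0.2395, 0.1292]
ee_rot: [[-0.985, -0.174, 0.009], [-0.174, 0.985, 0.0], [-0.008, -0.001, -1.0]]
wrist_force: [6.2, 7.3, -0.9]
gripper_width: 0.16
```

```bash
python3 -m jog '{"delta_pos":[[0,0,0],[0,0,0],[0,0,0],[0,0,0],[0,0,20],[0,0,30],[0,0,30],[0,10,0],[2,25,0],[3,32,0]],"rot":[[0,0,0],[0,0,0],[0,0,0],[0,0,0],[0,0,0],[0,0,0],[0,0,0],[0,0,3],[0,0,4],[0,0,4]],"grip":[60,60,60,60,60,60,60,60,60,60]}'
python3 -m jog '{"delta_pos":[[3,34,0],[3,34,0],[3,34,0],[3,34,0],[3,34,0],[4,34,0],[4,34,0],[4,34,0],[4,34,0],[4,34,0]],"rot":[[0,0,4],[0,0,4],[0,0,4],[0,0,4],[0,0,4],[0,0,4],[0,0,4],[0,0,4],[0,0,4],[0,0,4]],"grip":[60,60,60,60,60,60,60,60,60,60]}'
python3 -m jog '{"delta_pos":[[5,34,0],[5,34,0],[5,34,0],[3,26,0],[1,10,0],[0,0,0],[0,0,0]],"rot":[[0,0,4],[0,0,4],[0,0,4],[0,0,2],[0,0,0],[0,0,0],[0,0,0]],"grip":[60,60,60,60,60,60,60]}'
python3 - <<'E'
from h import *
c=cap('wrist','w2.png');s=r.sense();print(s['tcp_pos'],c['xyz'])
R=s['ee_rot'];print('jaw',np.degrees(np.arctan2(R[1][1],R[0][1])),R[2][2])
print('pred',w2pix(c,[.521,.3102,.076]),w2pix(c,[s['tcp_pos'][0],s['tcp_pos'][1],.076]))
c=cap('top'); t=c['frame'][:,:,::-1]
cv2.imwrite('pics/top2.png',cv2.resize(t[215:300,365:505],None,fx=4,fy=4,interpolation=cv2.INTER_CUBIC))
w=load('wrist')['frame'][:,:,::-1]
E
```

```text
time_s: 4.07
tcp_pos: [0.4704, -0.1741, 0.209]
ee_rot: [[-0.934, -0.358, 0.001], [-0.358, 0.934, -0.0], [-0.001, -0.001, -1.0]]
wrist_force: [0.3, 0.9, -0.2]
gripper_width: 0.594
time_s: 4.9
tcp_pos: [0.5055, 0.1677, 0.2085]
ee_rot: [[-0.482, -0.876, -0.0], [-0.876, 0.482, -0.001], [0.001, -0.0, -1.0]]
wrist_force: [0.5, -0.3, -0.7]
gripper_width: 0.597
time_s: 5.48
tcp_pos: [0.5244, 0.304, 0.2079]
ee_rot: [[-0.26, -0.966, -0.001], [-0.966, 0.26, -0.001], [0.002, 0.001, -1.0]]
wrist_force: [-0.8, -1.0, -0.4]
gripper_width: 0.603
[0.52447808 0.30334012 0.20820577] [0.50601077 0.23424796 0.34565692]
jaw 164.90543967508816 -0.9999988041222032
pred (np.float64(324.41611563212757), np.float64(241.34741824515214)) (np.float64(316.8575029468119), np.float64(233.2210567604721))
```

View pics/w2.png

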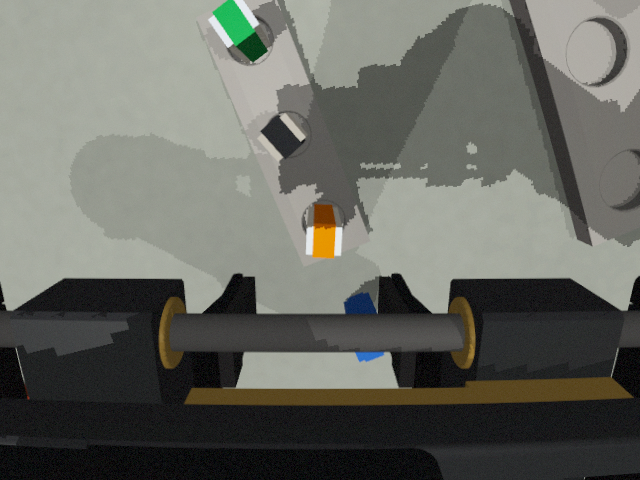

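View pics/top2.png

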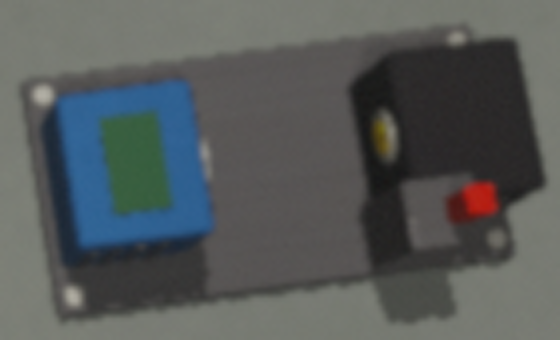

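The shutter is open: the tab sits at the robot's side and the lens is exposed. The amber top is at about (324,242), where predicted, and square to the jaws. I'll descend and grip.

```bash
python3 -m jog '{"delta_pos":[[-2,4,-20],[-1.5,3,-30],[0,0,-30],[0,0,-30],[0,0,-22],[0,0,-11],[0,0,0],[0,0,0],[0,0,0],[0,0,0]],"rot":[[0,0,0],[0,0,0],[0,0,0],[0,0,0],[0,0,0],[0,0,0],[0,0,0],[0,0,0],[0,0,0],[0,0,0]],"grip":[60,60,60,60,60,60,60,50,40,30]}'
python3 -m jog '{"delta_pos":[[0,0,0],[0,0,0],[0,0,0],[0,0,0],[0,0,0],[0,0,0]],"rot":[[0,0,0],[0,0,0],[0,0,0],[0,0,0],[0,0,0],[0,0,0]],"grip":[20,10,0,0,0,0]}'
```

```text
time_s: 6.42
tcp_pos: [0.5223, 0.3122, 0.0676]
ee_rot: [[-0.259, -0.966, 0.003], [-0.966, 0.259, 0.003], [-0.003, -0.002, -1.0]]
wrist_force: [-0.5, -0.7, 0.2]
gripper_width: 0.455
time_s: 6.92
tcp_pos: [0.5217, 0.312, 0.0665]
ee_rot: [[-0.259, -0.966, 0.001], [-0.966, 0.259, 0.001], [-0.001, -0.001, -1.0]]
wrist_force: [-1.4, 0.2, 5.6]
gripper_width: 0.273
```

```bash
python3 -m jog '{"delta_pos":[[0,0,0],[0,0,5],[0,0,10],[0,0,15],[0,0,20],[0,0,20],[0,0,20],[0,0,20],[0,0,15],[0,0,15]],"rot":[[0,0,0],[0,0,0],[0,0,0],[0,0,0],[0,0,0],[0,0,0],[0,0,0],[0,0,0],[0,0,0],[0,0,0]],"grip":[0,0,0,0,0,0,0,0,0,0]}'
python3 -m jog '{"delta_pos":[[0,-10,5],[-1,-20,0],[-1,-25,0],[-1,-25,0],[-1,-25,0],[-1,-25,0],[-1,-25,0],[-1,-25,0],[-1,-25,0],[-1,-25,0]],"rot":[[0,0,0],[0,0,1],[0,0,1.5],[0,0,1.5],[0,0,1.5],[0,0,1.5],[0,0,1.5],[0,0,1.5],[0,0,1.5],[0,0,1.5]],"grip":[0,0,0,0,0,0,0,0,0,0]}'
python3 -m jog '{"delta_pos":[[-1,-25,0],[-1,-25,0],[-1,-25,0],[-1,-25,0],[-1,-25,0],[-1,-25,0],[-1,-25,0],[-1,-20,0],[-1,-15,0],[0,-8,0]],"rot":[[0,0,1.5],[0,0,1.5],[0,0,1.5],[0,0,1.5],[0,0,1.5],[0,0,1.5],[0,0,1.5],[0,0,1.3],[0,0,0],[0,0,0]],"grip":[0,0,0,0,0,0,0,0,0,0]}'
python3 -m jog '{"delta_pos":[[0,0,0],[0,0,0]],"rot":[[0,0,0],[0,0,0]],"grip":[0,0]}'
python3 - <<'E'
from h import *
s=r.sense();R=s['ee_rot'];print(s['tcp_pos'],s['time_s'],'jaw',np.degrees(np.arctan2(R[1][1],R[0][1])))
t=cap('top')['frame'];w=cap('wrist')['frame']
a=cv2.resize(t[195:305,365:505],None,fx=3,fy=3,interpolation=cv2.INTER_CUBIC)
b=w[60:390,130:510]
cv2.imwrite('pics/v3.png',np.hstack([a,b])[:,:,::-1])
E
```

```text
time_s: 7.75
tcp_pos: [0.5211, 0.3114, 0.2069]
ee_rot: [[-0.259, -0.966, 0.0], [-0.966, 0.259, 0.0], [-0.0, -0.0, -1.0]]
wrist_force: [0.4, -0.3, -1.1]
gripper_width: 0.274
time_s: 8.58
tcp_pos: [0.5112, 0.0796, 0.21]
ee_rot: [[-0.034, -0.999, -0.002], [-0.999, 0.034, -0.0], [0.0, 0.002, -1.0]]
wrist_force: [1.0, -0.2, -1.2]
gripper_width: 0.278
time_s: 9.42
tcp_pos: [0.5019, -0.1383, 0.2099]
ee_rot: [[0.167, -0.986, -0.002], [-0.986, -0.167, 0.0], [-0.0, 0.002, -1.0]]
wrist_force: [-0.2, 1.1, -1.3]
gripper_width: 0.278
time_s: 9.58
tcp_pos: [0.5028, -0.1365, 0.2102]
ee_rot: [[0.169, -0.986, -0.001], [-0.986, -0.169, 0.0], [-0.0, 0.001, -1.0]]
wrist_force: [0.6, 0.7, -1.3]
gripper_width: 0.274
[ 0.50281531 -0.13653956  0.21021275] 9.5833 jaw -170.28664102235754
```

View pics/v3.png

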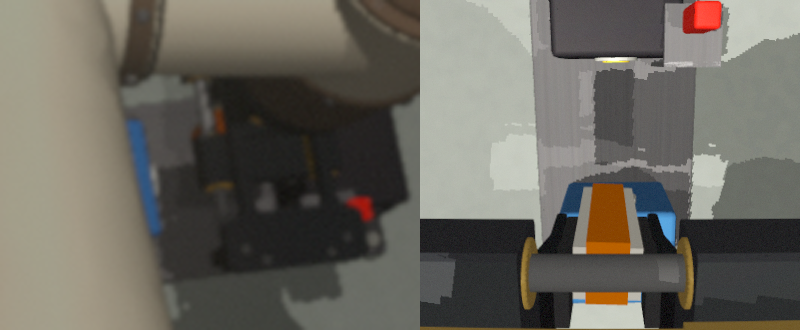

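The cell is held upright with its amber window facing the lamp. I'll centre it over the gap, then lower.

```bash
python3 -m jog '{"delta_pos":[[-1,-8,0],[-2,-10,0],[-1,-7,0],[0,0,0],[0,0,0],[0,0,-10],[0,0,-10],[0,0,-10],[0,0,-10],[0,0,0]],"rot":[[0,0,0.3],[0,0,0],[0,0,0],[0,0,0],[0,0,0],[0,0,0],[0,0,0],[0,0,0],[0,0,0],[0,0,0]],"grip":[0,0,0,0,0,0,0,0,0,0]}'
python3 - <<'E'
from h import *
s=r.sense();print(s['tcp_pos'])
c=cap('wrist','w4.png')
a=np.radians(10);X=np.array([np.cos(a),np.sin(a),0]);Y=np.array([-np.sin(a),np.cos(a),0]);C=np.array([.499,-.162,0])
for n,p in dict(lampL=C-.04*X-.05*Y+[0,0,.09],lampR=C+.04*X-.05*Y+[0,0,.09],lens=C-.05*Y+[0,0,.066],base1=C-.065*X-.03*Y+[0,0,.012],base2=C+.065*X-.03*Y+[0,0,.012],tab=C-.045*X-.07*Y+[0,0,.13]).items(): print(n,np.round(w2pix(c,p),1))
cv2.imwrite('pics/w4c.png',c['frame'][0:400,80:560,::-1])
E
```

```text
time_s: 10.52
tcp_pos: [0.4975, -0.161, 0.1674]
ee_rot: [[0.175, -0.985, -0.006], [-0.985, -0.175, 0.001], [-0.002, 0.006, -1.0]]
wrist_force: [-0.3, -0.5, -1.8]
gripper_width: 0.274
[ 0.49749761 -0.16097905  0.16737213]
lampL [390.6 165.5]
lampR [236.3 165.5]
lens [313.6 161.1]
base1 [404.6 182.8]
base2 [222.7 182.8]
tab [421.9 126.8]
```

View pics/w4.png

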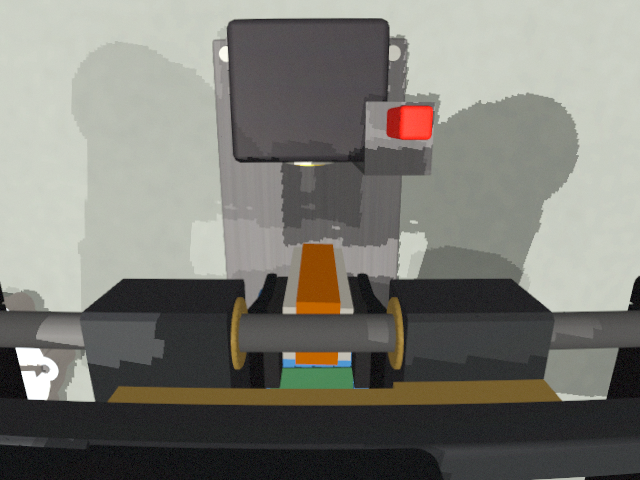

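```bash
python3 -m jog '{"delta_pos":[[2,-2,-8],[0,0,-10],[0,0,-10],[0,0,-10],[0,0,-10],[0,0,-10],[0,0,-10],[0,0,-7],[0,0,0],[0,0,0]],"rot":[[0,0,0],[0,0,0],[0,0,0],[0,0,0],[0,0,0],[0,0,0],[0,0,0],[0,0,0],[0,0,0],[0,0,0]],"grip":[0,0,0,0,0,0,0,0,0,0]}'
python3 -m jog '{"delta_pos":[[0,0,0],[0,0,0],[0,0,0],[0,0,0]],"rot":[[0,0,0],[0,0,0],[0,0,0],[0,0,0]],"grip":[0,0,0,0]}'
python3 - <<'E'
from h import *
s=r.sense();R=s['ee_rot'];print(s['tcp_pos'],'jaw',np.degrees(np.arctan2(R[1][1],R[0][1])))
c=cap('scene');w=cap('wrist')
print(w2pix(c,[.499,-.162,.066]))
a=cv2.resize(c['frame'][150:320,110:310],(400,340),interpolation=cv2.INTER_CUBIC)
b=w['frame'][60:400,120:520]
cv2.imwrite('pics/v5.png',np.hstack([a,b])[:,:,::-1])
E
```

```text
time_s: 11.4
tcp_pos: [0.5012, -0.1634, 0.0951]
ee_rot: [[0.175, -0.985, -0.001], [-0.985, -0.175, -0.0], [-0.0, 0.001, -1.0]]
wrist_force: [-0.1, 0.2, -0.9]
gripper_width: 0.273
time_s: 11.73
tcp_pos: [0.5016, -0.1634, 0.0961]
ee_rot: [[0.175, -0.985, 0.001], [-0.985, -0.175, -0.0], [0.0, -0.001, -1.0]]
wrist_force: [-0.2, 0.6, -0.8]
gripper_width: 0.273
[ 0.50159832 -0.16338634  0.09605397] jaw -169.92285498901435
(np.float64(201.9434632955007), np.float64(236.15563614884118))
```

View pics/v5.png

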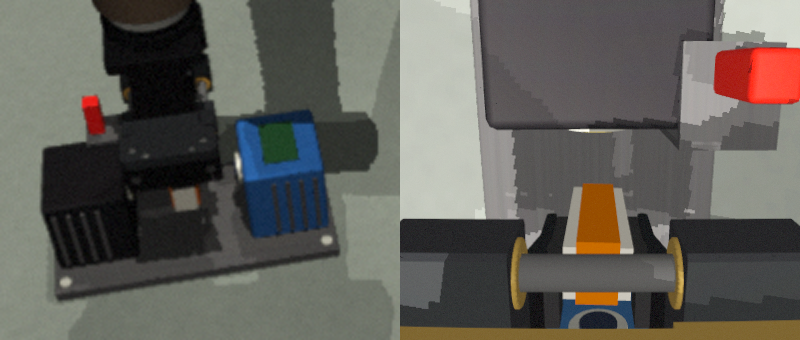

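The cell lines up with both lenses, all near column 597 in the wrist crop, and the shutter is still open. I'll make a small height trim, settle, then hand in.

```bash
python3 -m jog '{"delta_pos":[[-1,0,-2],[0,0,-2],[0,0,0],[0,0,0],[0,0,0],[0,0,0],[0,0,0],[0,0,0],[0,0,0],[0,0,0]],"rot":[[0,0,0],[0,0,0],[0,0,0],[0,0,0],[0,0,0],[0,0,0],[0,0,0],[0,0,0],[0,0,0],[0,0,0]],"grip":[0,0,0,0,0,0,0,0,0,0]}'
python3 -c "
from station import r,finish_job
s=r.sense();print(s['tcp_pos'],s['joint_velocities'],s['wrist_force']);finish_job()"
```

```text
time_s: 12.67
tcp_pos: [0.5004, -0.1634, 0.0916]
ee_rot: [[0.175, -0.985, 0.0], [-0.985, -0.175, -0.0], [0.0, -0.0, -1.0]]
wrist_force: [0.3, 0.0, -1.7]
gripper_width: 0.273
[ 0.50035361 -0.16339028  0.09159482] [ 0.02390591 -0.0754817   0.01088249 -0.00311567 -0.03792186  0.04976846] [ 0.26470107  0.01083443 -1.68577723]
the job is handed in; nothing more can be done
```

I slid the shutter to its open stop by the red tab, then lifted the amber cell out of the small rack by its frosted faces. I handed the job in at about 12.7 s, still holding the cell in the light path. `finish_job()` gives no verdict, so I don't know the judged result.

- **Position:** the last readings put the cell about 1–2 mm from the measured beam midpoint, with its centre at about 66 mm height. That height assumes the cell did not slip in the grip.
- **Squareness:** the jaws were within about 0.1° of the measured photometer axis, and the tool was vertical.
- **Grip:** the opening was steady at about 24 mm, the cell's width, and the arm was at rest.
- **Shutter:** the last pictures, taken just before a final 4 mm height trim, still showed it open, and the cell lined up with both lenses.
- **Disagreement:** the wrist camera put the photometer about 1–2.5 mm from the top-camera estimate. I split the difference, and this is well inside the tolerances.
- **Not checked:** I took no final picture of the other two cells or the pump cover. I planned the paths to stay clear of them.

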